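# Clear the polishing fixture and set the clamp screw a quarter turn off its seat

## Robot

A 6-joint arm with a two-finger parallel gripper is mounted at the origin on the work surface. World frame = base frame: x ahead of the robot, y to its left, z up, the work surface at z = 0. Lengths are in m, angles in rad, forces in N, time in s.
With the tool pointing down it reaches from about 0.25 to 0.775 m from the base axis. Payload 4 kg.
Tool frame: the origin (TCP) lies at the very end of the fingers, on their centre line; the grasp point (between the pads) lies 19 mm behind it (robot.tcp_to_grasp is the distance from the TCP to the grasp point, in m); z points along the fingers, y is the line along which they close (so a half turn about z gives the same grasp; the last joint's range is limited). The gripper opens to 94 mm and grips with 3 to 60 N. Pads are 16 mm wide; open, the fingers measure 119 mm over their backs; the gripper's body (75 mm by 177 mm) begins 78 mm behind the grasp point.
Start: joints at [-1.412, 0.087, 1.371, -0, 1.684, -0.103], TCP at [0.142, -0.531, 0.206] pointing down, gripper open.
Joint ranges: [-3.1, 3.1], [-0.76, 2.03], [0.27, 2.55], [-1.08, 4.22], [0.17, 2.65], [-2.57, 2.57]. Speed limits (rad/s): [2.79, 2.79, 3.14, 3.14, 3.14, 3.14].

## Interface

Orientations are given as [roll, pitch, yaw] about the fixed x, y, z axes, in that order (R = Rz(yaw) Ry(pitch) Rx(roll)).
In Python, from bench import robot gives the robot as it stands.
- The arm moves only by the tool nudge_tcp, called after "Request:" as name([rows], argument=value, ...), one row to a line, values as JSON. Schema: {"type":"object","properties":{"segments":{"type":"array","items":{"type":"object","properties":{"finger_gap":{"type":"number"},"x":{"type":"number"},"y":{"type":"number"},"z":{"type":"number"},"spin":{"type":"number"}},"additionalProperties":false,"required":["finger_gap"]},"minItems":1,"maxItems":20},"only":{"type":"string"},"quiet":{"type":"boolean"},"lines":{"type":"string"}},"required":["segments"],"additionalProperties":false}. segments is a list of rows, 1 to 20 of them, each an object with the fields finger_gap (the finger opening in m), x, y, z (the shift in cm), spin (a turn about the tool's z in units of 0.2 rad); a field left out counts as zero (the opening has to be given); each row shifts and turns the commanded pose from where the row before left it, along the tool's axes as they then stand; what a row does not reach is not made up. A row lasts 1/12 s, in which the tool goes at most 0.0417 m and 0.125 rad, less where a joint would pass 70% of its speed; a pose out of reach is approached as far as the arm can. The fingers move at their own pace and stop on an object; the grip force is fixed at half the most. Time passes only in rows, so rows that do not move let the fingers close. The tool returns the time, the measured TCP pose, the force, the opening and the grip force at its end. only (a regular expression) keeps the lines of the reply that match it, lines (a string "A,B") keeps lines A to B, and quiet returns only ok. Input that does not fit is refused with a message, and nothing moves.
- robot.get_obs(): the state, without advancing time (a new reading comes with each control period).
- robot.snapshot(name): name is "scene" or "top" or "wrist"; returns a dict with "color" (384x512x3 uint8, blue, green, red), "fx", "fy", "cx", "cy" (pixels), "k1" (the pictures are not rectified: a ray, as slopes to the right and down, at radius r is drawn at 1 + k1 r^2 times it, then the intrinsics apply), "extrinsics" (4x4, takes a point from world to camera coordinates). Camera axes: x right, y down, z forward; pixel columns grow to the right and rows downward; lengths in m; the calibration is good to about 2 mm. A picture is of the moment at which its call begins. There is no depth.
- robot.close_job(): hands the job in; it is judged then, once.
The state is a dict: "time": time; "joint_positions": joint angles; "qvel": joint speeds; "joint_torque": joint torques, N m; "tool_pos": TCP position; "ee_rot": TCP orientation; "wrist_force": force on the tool from outside, world axes, zero at the start; "wrist_torque": the same for the moment, N m; "width": finger opening in m; "finger_force": force on a finger pad.
Only numpy, scipy, OpenCV 4.12 (cv2) and the standard library are available. Lean on these libraries where they do the work, as an engineer would, in place of code of your own. Each camera call takes 0.05 s, during which the arm holds its last target. There are 200 camera calls.

## Task

Pick up the scraper block, wipe the three loose brass chips off the fixture's steel plate into the gutter along its front edge, using the scraper and not the fingers, and stand the scraper upright on the bench again. Then turn the winged thumbscrew on the bridge clamp clockwise until it seats, back it off a quarter turn so that the core insert can still be rolled in its V, and finish while still holding the screw there with the fingers (do not let go). Leave everything else on the bench where it is.

Things in the scene. Friction and masses are not known exactly. Their poses are not given: they have to be found in the camera images.
- fixture: polishing fixture bolted to the bench; origin at the centre of the plate's underside on the bench top. Steel plate 130 x 230 mm (its x, y), 25 mm thick, top at z = 25 mm; it cannot move. Its gutter lies along the front (-x) edge, its clamp on the +y half (x +-13 mm, y 26 to 104 mm); the -y half, y -115 to +20 mm, is bare and carries the chips.
- plate_mid (a point): middle of the bare half of the plate, on its top (x 0, y -50 mm, z 25 mm of the fixture, same axes). The chips' centres start within 40 mm in front (-x), 16 mm behind (+x) and 33 mm to either side (y) of it; the plate's front edge is at x = -65, its rear edge at x = +65 mm.
- gutter_mid (a point): middle of the gutter's floor: an open aluminium trough 50 mm wide (x) and 224 mm long (y) against the plate's front edge, floor 4 mm and rim 18 mm above the bench, so lower than the plate's top (same axes as the fixture).
- bridge_mid (a point): middle of the top of the dark bridge clamp, 86 mm above the bench, 26 mm (x) by 78 mm (y); under it a polished steel core insert, 32 mm in diameter and 88 mm long, lies along x in a V block. The thumbscrew stands on it (same axes as the fixture).
- thumbscrew (a joint): turning angle of the brass winged thumbscrew on its vertical axis, rad: 0 is seated (a hard stop), negative is backed off (-1.571 is a quarter turn off the seat); it grows when turned clockwise seen from above, starts at -1.9 to -0.8, and could be unscrewed to -4. It does not rise or sink as it turns, has friction of 0.05 N m and stays where it is left.
- wing_mid (a point): middle of the thumbscrew's wing, on the screw's axis, 120 mm above the bench; turns with the screw. The wing is an upright flat bar 36 mm long (x of this point), 10 mm thick (y), from 99 to 131 mm above the bench; below it, a round collar of 22 mm from 93 to 99 mm. Pinch it from above across its 10 mm.
- scraper: scraper block: upright wooden block with a brass strip along its foot, 28 mm thick (x), 100 mm long (y), 64 mm high, 200 g; origin centre of its underside. Starts standing on the bench to the left or the right of the fixture. Grip it from above across its 28 mm, near the top.
- chip1: loose brass chip, a sawn-off stub 16 x 12 mm, 9 mm thick, 14 g; origin centre of its underside
- chip2: loose brass chip, a sawn-off stub 16 x 12 mm, 9 mm thick, 14 g; origin centre of its underside
- chip3: loose brass chip, a sawn-off stub 16 x 12 mm, 9 mm thick, 14 g; origin centre of its underside
- copper_lap: bystander: round copper lap, disc 76 mm across and 16 mm thick with a 24 mm stub on top, 34 mm high in all; origin centre of its underside
- parallel_bar: bystander: steel parallel bar, 12 x 150 x 25 mm (x, y, z); origin centre of its underside
- stone: bystander: grey silicon carbide stone, flat stick 25 x 100 x 13 mm; origin centre of its underside
- spare_insert: bystander: spare steel core insert standing upright, 36 mm across, 60 mm high; origin centre of its underside
- paste_jar: bystander: white jar with metal cap, 56 mm across, 65 mm high; origin centre of its underside
- driver: bystander: screwdriver lying on the bench, along its x
- brush: bystander: hand brush lying on the bench, along its x

How it is judged:
By the outcome, as a careful person would: the job done as asked, in the order asked, and still so for the second after the job is handed in, while the arm keeps its last pose, push and grip.
It also fails if it takes over 72 s, if anything falls off the work surface, if the arm or the gripper's body presses on something with over 40 N, if the wrist force passes 120 N, or if a joint passes its speed limit or range.

## Working session

There is one attempt and no reset: what is moved stays moved. The work goes in short steps, Python scripts to look and compute and a tool call to move; the robot and the scene stay as the last step left them, time stands still between calls to the robot, and variables do not carry over. Pictures are saved under pics/ and viewed, at most 10 in all, crops included, and the job is handed in when it is done.

```bash
ls; mkdir -p pics; cat > h.py <<'E'
import numpy as np,cv2
from bench import robot
def cam(s):
    K=np.array([[s["fx"],0,s["cx"]],[0,s["fy"],s["cy"]],[0,0,1.]]);return K,np.array([s["k1"],0,0,0.]),np.array(s["extrinsics"])
def ray(s,uv,z):
    K,d,E=cam(s);p=cv2.undistortPoints(np.array(uv,float).reshape(-1,1,2),K,d)[:,0]
    R,t=E[:3,:3],E[:3,3];c=-R.T@t;D=np.c_[p,np.ones(len(p))]@R
    return c+D*((z-c[2])/D[:,2])[:,None]
def proj(s,P):
    K,d,E=cam(s);return cv2.projectPoints(np.array(P,float).reshape(-1,1,3),cv2.Rodrigues(E[:3,:3])[0],E[:3,3],K,d)[0][:,0]
E
python3 - <<'E'
from h import *
np.set_printoptions(precision=4,suppress=True)
for n in("top","scene"):
    s=robot.snapshot(n);cv2.imwrite(f"pics/{n}0.png",cv2.resize(s["color"],(800,600),interpolation=cv2.INTER_CUBIC))
    np.save(f"pics/{n}0.npy",s,allow_pickle=True)
    E=np.array(s["extrinsics"]);print(n,s["fx"],s["k1"],-E[:3,:3].T@E[:3,3])
o=robot.get_obs();print(o)
E
```

```text
bench.py
pics
top 470.19666129923417 -0.19551447948827289 [0.4252 0.0139 1.7455]
scene 355.2470213600219 -0.04076451043618373 [ 1.2929 -0.2997  0.8099]
{'time': 0.1, 'joint_positions': array([-1.4121,  0.0879,  1.3721, -0.    ,  1.6836, -0.1031]), 'qvel': array([ 0.0001, -0.0026, -0.0042,  0.0007, -0.0007,  0.0004]), 'joint_torque': array([  0.0025, -34.1251, -30.3303,   0.0721,   0.0304,  -0.0001]), 'tool_pos': array([ 0.1423, -0.5308,  0.2044]), 'ee_rot': array([-3.1397, -0.0002,  0.2618]), 'wrist_force': array([-1.2504, -0.6328, -0.9   ]), 'wrist_torque': array([-0.0097, -0.0258,  0.0148]), 'finger_force': 0.0, 'width': 0.09379300055598618}
```

View pics/top0.png

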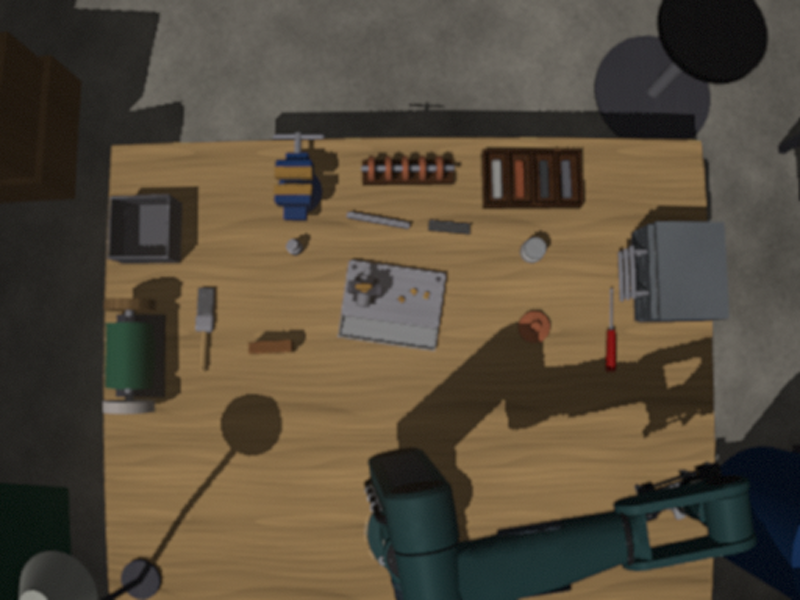

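View pics/scene0.png

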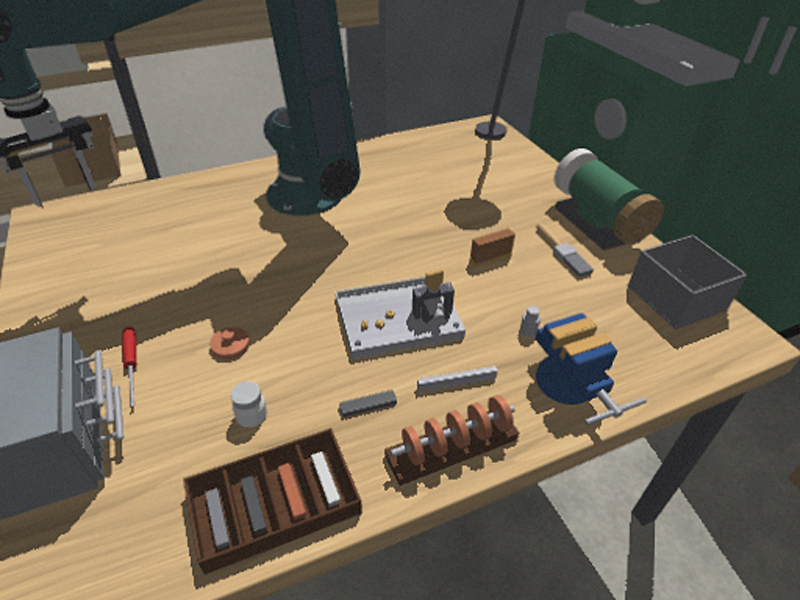

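Top view: plate corners at about (350,259), (447,271) and gutter front (341,338)–(436,348). The chips are at (402,299), (414,291) and (428,295), the screw on the bridge at (364,286), and the scraper at (272,346), left of the fixture. The scene view agrees.

```bash
python3 - <<'E'
from h import *
np.set_printoptions(precision=4,suppress=True)
s=np.load("pics/top0.npy",allow_pickle=True).item();k=512/800
f=lambda l:(np.array(l)+.5)*k-.5
print("plate rear",ray(s,f([(350,259),(447,271)]),.025))
print("gutter front",ray(s,f([(436,348),(341,338)]),.018))
print("chips",ray(s,f([(402,299),(414,291),(428,295)]),.034))
print("wing",ray(s,f([(364,286)]),.131))
print("scraper top",ray(s,f([(249,341),(294,338),(295,350),(250,354)]),.064))
s=robot.snapshot("wrist");E=np.array(s["extrinsics"]);o=robot.get_obs()
print(s["fx"],s["k1"],-E[:3,:3].T@E[:3,3]-o["tool_pos"],E[:3,:3])
E
```

```text
plate rear [[ 0.6475  0.1384  0.025 ]
 [ 0.6169 -0.0903  0.025 ]]
gutter front [[ 0.4362 -0.0625  0.018 ]
 [ 0.4614  0.1606  0.018 ]]
chips [[ 0.551   0.0163  0.034 ]
 [ 0.5695 -0.0119  0.034 ]
 [ 0.5599 -0.0445  0.034 ]]
wing [[0.5734 0.0999 0.131 ]]
scraper top [[0.4545 0.3699 0.064 ]
 [0.461  0.265  0.064 ]
 [0.4335 0.2627 0.064 ]
 [0.4245 0.3674 0.064 ]]
281.09612855134225 0.009911405299432078 [0.0663 0.0166 0.1798] [[ 0.2583 -0.9661 -0.0015]
 [-0.9384 -0.2513  0.2372]
 [-0.2296 -0.0599 -0.9715]]
```

Careful with the scale: shifts go in cm and turns go in units of 0.2 rad. That gives: -0.0308 m is -3.08, 0.0256 m is 2.56.

Request:
nudge_tcp([
  {"finger_gap":0.094,"x":2.56,"y":-3.08,"z":-0.3},
  {"finger_gap":0.094,"x":2.56,"y":-3.08,"z":-0.3},
  {"finger_gap":0.094,"x":2.56,"y":-3.08,"z":-0.3},
  {"finger_gap":0.094,"x":2.56,"y":-3.08,"z":-0.3},
  {"finger_gap":0.094,"x":2.56,"y":-3.08,"z":-0.3},
  {"finger_gap":0.094,"x":2.56,"y":-3.08,"z":-0.3},
  {"finger_gap":0.094,"x":2.56,"y":-3.08,"z":-0.3},
  {"finger_gap":0.094,"x":2.56,"y":-3.08,"z":-0.3},
  {"finger_gap":0.094,"x":2.56,"y":-3.08,"z":-0.3},
  {"finger_gap":0.094,"x":2.56,"y":-3.08,"z":-0.3},
  {"finger_gap":0.094,"x":2.56,"y":-3.08,"z":-0.3},
  {"finger_gap":0.094,"x":2.56,"y":-3.08,"z":-0.3},
  {"finger_gap":0.094,"x":2.56,"y":-3.08,"z":-0.3},
  {"finger_gap":0.094,"x":2.56,"y":-3.08,"z":-0.3},
  {"finger_gap":0.094,"x":2.56,"y":-3.08,"z":-0.3},
  {"finger_gap":0.094,"x":2.56,"y":-3.08,"z":-0.3},
  {"finger_gap":0.094,"x":2.56,"y":-3.08,"z":-0.3},
  {"finger_gap":0.094,"x":2.56,"y":-3.08,"z":-0.3},
  {"finger_gap":0.094,"x":2.56,"y":-3.08,"z":-0.3},
])

```text
time: 1.73
tool_pos: [0.4609, 0.1621, 0.2623]
ee_rot: [3.141, 0.0, 0.263]
wrist_force: [1.2, -0.2, 0.5]
width: 0.0943
finger_force: 0.0
```

Request:
nudge_tcp([
  {"finger_gap":0.094,"spin":-0.625},
  {"finger_gap":0.094,"spin":-0.625},
  {"finger_gap":0.094,"spin":-0.625},
  {"finger_gap":0.094,"spin":-0.625},
  {"finger_gap":0.094,"spin":-0.625},
  {"finger_gap":0.094,"spin":-0.625},
  {"finger_gap":0.094,"spin":-0.625},
  {"finger_gap":0.094,"spin":-0.625},
  {"finger_gap":0.094,"spin":-0.625},
  {"finger_gap":0.094,"spin":-0.625},
  {"finger_gap":0.094,"spin":-0.25},
  {"finger_gap":0.094},
  {"finger_gap":0.094},
])

```text
time: 2.82
tool_pos: [0.4606, 0.1598, 0.2622]
ee_rot: [-3.141, 0.0, 1.56]
wrist_force: [-0.1, 0.4, -0.4]
width: 0.094
finger_force: 0.0
```

```bash
python3 - <<'E'
from h import *
s=robot.snapshot("wrist");np.save("pics/w1.npy",s,allow_pickle=True)
cv2.imwrite("pics/w1.png",cv2.resize(s["color"],(800,600),interpolation=cv2.INTER_CUBIC))
E
```

```text
(no output)
```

View pics/w1.png

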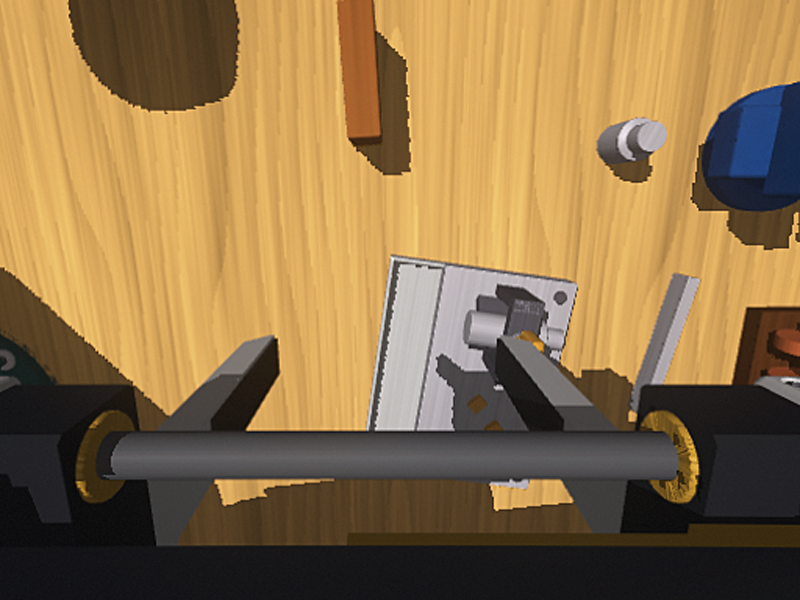

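Wrist view: the plate's +y edge runs from gutter corner (393,257) through the step (444,266) to the rear corner (577,283). The scraper's top near end is at (346,139)–(381,136), the wing at (530,343), and chips at (477,404) and (493,425).

```bash
python3 - <<'E'
from h import *
np.set_printoptions(precision=4,suppress=True)
s=np.load("pics/w1.npy",allow_pickle=True).item();k=512/800
f=lambda l:(np.array(l)+.5)*k-.5
P=ray(s,f([(444,266),(577,283)]),.025);d=P[1]-P[0];print("plate +y edge",P,np.linalg.norm(d),np.arctan2(d[1],d[0]))
print("gutter corner",ray(s,f([(393,257)]),.018))
print("chips",ray(s,f([(477,404),(493,425)]),.034))
hsv=cv2.cvtColor(s["color"],cv2.COLOR_BGR2HSV)
m=cv2.inRange(hsv,(5,170,110),(14,255,255));m[:, :200]=0;m[110:]=0;m[:,260:]=0
c=max(cv2.findContours(m,0,2)[0],key=cv2.contourArea);q=cv2.approxPolyDP(c,3,True)[:,0];print(q.tolist(),ray(s,q,.064))
print("wristbrass");m=cv2.inRange(hsv,(12,120,60),(25,255,255))
t=np.load("pics/top0.npy",allow_pickle=True).item();im=t["color"]
cv2.imwrite("pics/tc.png",cv2.resize(im[155:240,150:300],(800,453),interpolation=cv2.INTER_CUBIC))
E
```

```text
plate +y edge [[0.5153 0.1584 0.025 ]
 [0.644  0.1404 0.025 ]] 0.12997756096716043 -0.13932529684512523
gutter corner [[0.4665 0.1667 0.018 ]]
chips [[ 0.5504  0.0181  0.034 ]
 [ 0.5676 -0.0056  0.034 ]]
[[216, 0], [222, 85], [242, 86], [238, 0]] [[0.4257 0.3688 0.064 ]
 [0.4297 0.2745 0.064 ]
 [0.4549 0.273  0.064 ]
 [0.4517 0.3685 0.064 ]]
wristbrass
```

View pics/tc.png

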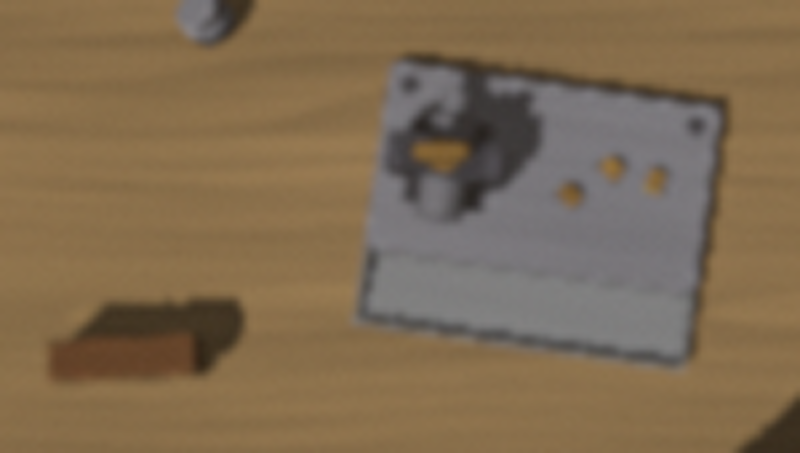

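The crop confirms three chips on the bare half, left of the dark clamp and short of the gutter. The fixture origin comes out at (0.5637, 0.0355) with yaw -0.139, and the predicted screw axis matches the top view to 1 mm. Next is the scraper, at (0.4405, 0.321) with yaw 0.04.

To row units: 0.04 m is 4, 0.0402 m is 4.02, -0.0125 rad is -0.0625.

Request:
nudge_tcp([
  {"finger_gap":0.094,"x":4.02,"y":-0.54,"spin":-0.0625},
  {"finger_gap":0.094,"x":4.02,"y":-0.54,"spin":-0.0625},
  {"finger_gap":0.094,"x":4.02,"y":-0.54,"spin":-0.0625},
  {"finger_gap":0.094,"x":4.02,"y":-0.54,"spin":-0.0625},
  {"finger_gap":0.094,"z":4},
  {"finger_gap":0.094,"z":4},
  {"finger_gap":0.094,"z":4},
  {"finger_gap":0.094},
  {"finger_gap":0.094},
])

```text
time: 3.62
tool_pos: [0.4355, 0.3193, 0.1395]
ee_rot: [-3.135, 0.004, 1.611]
wrist_force: [0.6, -0.3, 0.3]
width: 0.094
finger_force: 0.0
```

```bash
python3 - <<'E'
from h import *
np.set_printoptions(precision=4,suppress=True)
s=robot.snapshot("wrist");cv2.imwrite("pics/w2.png",s["color"])
hsv=cv2.cvtColor(s["color"],cv2.COLOR_BGR2HSV)
m=cv2.inRange(hsv,(5,170,110),(14,255,255))
for c in sorted(cv2.findContours(m,0,2)[0],key=cv2.contourArea)[-2:]:
    q=cv2.approxPolyDP(c,3,True)[:,0];print(q.tolist(),ray(s,q,.064))
E
```

```text
[[242, 139]] [[0.428  0.3726 0.064 ]]
[[240, 141], [240, 230], [253, 243], [268, 239], [268, 142]] [[0.4263 0.3707 0.064 ]
 [0.4292 0.2858 0.064 ]
 [0.4423 0.2728 0.064 ]
 [0.4568 0.2777 0.064 ]
 [0.4514 0.3709 0.064 ]]
```

View pics/w2.png

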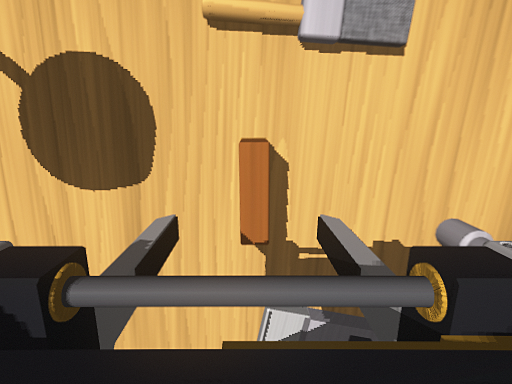

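The scraper's top spans rows 139–243 and columns 240–268, midway between the fingers. Its centre is at (0.440, 0.3215), so I descend and grip.

Request:
nudge_tcp([
  {"finger_gap":0.094,"x":0.2,"y":0.45,"z":3.6},
  {"finger_gap":0.094,"z":3.6},
  {"finger_gap":0.094,"z":2.4},
  {"finger_gap":0.094,"z":1.25},
  {"finger_gap":0.094},
  {"finger_gap":0.094},
])

```text
time: 4.17
tool_pos: [0.4442, 0.3237, 0.037]
ee_rot: [3.137, -0.002, 1.611]
wrist_force: [0.5, 0.6, 0.4]
width: 0.0943
finger_force: 0.0
```

Request:
nudge_tcp([
  {"finger_gap":0.02},
  {"finger_gap":0.02},
  {"finger_gap":0.02},
  {"finger_gap":0.02},
  {"finger_gap":0.02},
  {"finger_gap":0.02},
  {"finger_gap":0.02},
  {"finger_gap":0.02},
  {"finger_gap":0.02},
  {"finger_gap":0.02},
])

```text
time: 5.0
tool_pos: [0.4419, 0.3226, 0.0338]
ee_rot: [-3.141, 0.0, 1.612]
wrist_force: [0.9, 0.1, 0.3]
width: 0.0309
finger_force: 0.0
```

Request:
nudge_tcp([
  {"finger_gap":0.02},
  {"finger_gap":0.02},
  {"finger_gap":0.02},
  {"finger_gap":0.02},
  {"finger_gap":0.02},
])

```text
time: 5.42
tool_pos: [0.4417, 0.3226, 0.0338]
ee_rot: [-3.141, 0.0, 1.612]
wrist_force: [-1.9, -0.1, 0.1]
width: 0.0286
finger_force: 30.0
```

Request:
nudge_tcp([
  {"finger_gap":0.02,"z":-2},
  {"finger_gap":0.02,"z":-4},
  {"finger_gap":0.02,"z":-4},
  {"finger_gap":0.02,"z":-2},
  {"finger_gap":0.02},
  {"finger_gap":0.02},
  {"finger_gap":0.02},
  {"finger_gap":0.02},
])

```text
time: 6.08
tool_pos: [0.4404, 0.3217, 0.1504]
ee_rot: [-3.136, 0.003, 1.612]
wrist_force: [-0.5, 0.1, -2.9]
width: 0.0281
finger_force: 30.0
```

Request:
nudge_tcp([
  {"finger_gap":0.02,"z":-3.75},
  {"finger_gap":0.02,"z":-3.75},
  {"finger_gap":0.02,"x":-3.47,"y":1.48},
  {"finger_gap":0.02,"x":-3.47,"y":1.48},
  {"finger_gap":0.02,"x":-3.47,"y":1.48},
  {"finger_gap":0.02,"x":-3.47,"y":1.48},
  {"finger_gap":0.02,"x":-3.47,"y":1.48},
  {"finger_gap":0.02,"x":-3.47,"y":1.48},
  {"finger_gap":0.02,"x":-3.47,"y":1.48},
  {"finger_gap":0.02,"x":-3.47,"y":1.48},
  {"finger_gap":0.02,"x":-3.47,"y":1.48},
  {"finger_gap":0.02,"x":-3.47,"y":1.48},
  {"finger_gap":0.02,"spin":0.45},
  {"finger_gap":0.02,"spin":0.45},
  {"finger_gap":0.02},
  {"finger_gap":0.02},
  {"finger_gap":0.02},
])

```text
time: 7.5
tool_pos: [0.6035, -0.0176, 0.2274]
ee_rot: [-3.139, 0.0, 1.434]
wrist_force: [-0.0, 0.1, -1.8]
width: 0.028
finger_force: 30.0
```

```bash
python3 - <<'E'
from h import *
np.set_printoptions(precision=4,suppress=True)
s=robot.snapshot("wrist");cv2.imwrite("pics/w3.png",cv2.resize(s["color"],(800,600)));print(robot.get_obs()["tool_pos"])
s=robot.snapshot("scene");cv2.imwrite("pics/s3.png",s["color"])
E
```

```text
[ 0.6036 -0.0175  0.228 ]
```

View pics/w3.png

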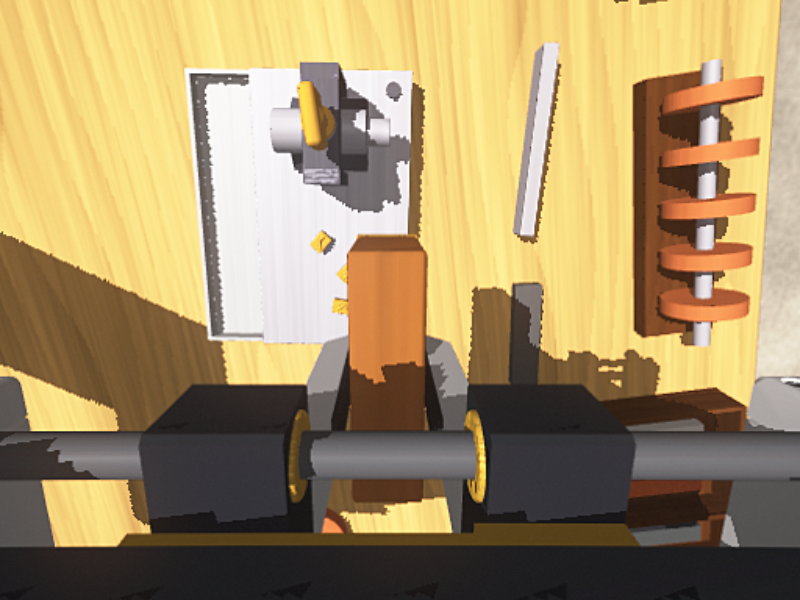

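The wrist view shows the scraper square to the plate and behind all three chips (322,240), (342,272), (340,305). The wing stands at (303,85)–(316,143). Lowering.

```bash
python3 - <<'E'
from h import *
o=robot.get_obs();print(o["tool_pos"],o["wrist_force"])
E
```

```text
[ 0.60374218 -0.01743912  0.22836869] [-0.15309824  0.06476553 -0.70994327]
```

Request:
nudge_tcp([
  {"finger_gap":0.02,"z":3.6},
  {"finger_gap":0.02,"z":3.6},
  {"finger_gap":0.02,"z":3.6},
  {"finger_gap":0.02,"z":3},
  {"finger_gap":0.02,"z":1.8},
  {"finger_gap":0.02},
  {"finger_gap":0.02},
  {"finger_gap":0.02},
])

```text
time: 8.27
tool_pos: [0.6054, -0.0179, 0.0751]
ee_rot: [3.138, 0.0, 1.433]
wrist_force: [0.4, 0.4, -1.3]
width: 0.028
finger_force: 30.0
```

Request:
nudge_tcp([
  {"finger_gap":0.02,"y":-0.2,"z":0.6},
  {"finger_gap":0.02,"z":0.6},
  {"finger_gap":0.02},
  {"finger_gap":0.02},
  {"finger_gap":0.02},
])

```text
time: 8.68
tool_pos: [0.6022, -0.0178, 0.0612]
ee_rot: [3.141, 0.0, 1.432]
wrist_force: [0.7, -0.2, -3.2]
width: 0.0276
finger_force: 30.0
```

Request:
nudge_tcp([
  {"finger_gap":0.02,"z":0.1},
  {"finger_gap":0.02,"y":-0.8},
  {"finger_gap":0.02,"y":-1},
  {"finger_gap":0.02,"y":-1},
  {"finger_gap":0.02,"y":-1},
  {"finger_gap":0.02,"y":-1},
  {"finger_gap":0.02,"y":-1},
  {"finger_gap":0.02,"y":-0.7},
  {"finger_gap":0.02,"y":-0.7},
  {"finger_gap":0.02,"y":-0.7},
  {"finger_gap":0.02,"y":-0.7},
  {"finger_gap":0.02,"y":-0.7},
  {"finger_gap":0.02,"y":-0.7},
  {"finger_gap":0.02,"y":-0.7},
  {"finger_gap":0.02,"y":-0.7},
  {"finger_gap":0.02},
  {"finger_gap":0.02},
  {"finger_gap":0.02},
])

```text
time: 10.18
tool_pos: [0.4895, -0.002, 0.0601]
ee_rot: [3.141, 0.0, 1.432]
wrist_force: [0.5, 0.3, -2.0]
width: 0.0282
finger_force: 30.0
```

```bash
python3 - <<'E'
from h import *
s=robot.snapshot("wrist");cv2.imwrite("pics/w4.png",cv2.resize(s["color"],(800,600)))
E
```

```text
(no output)
```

View pics/w4.png

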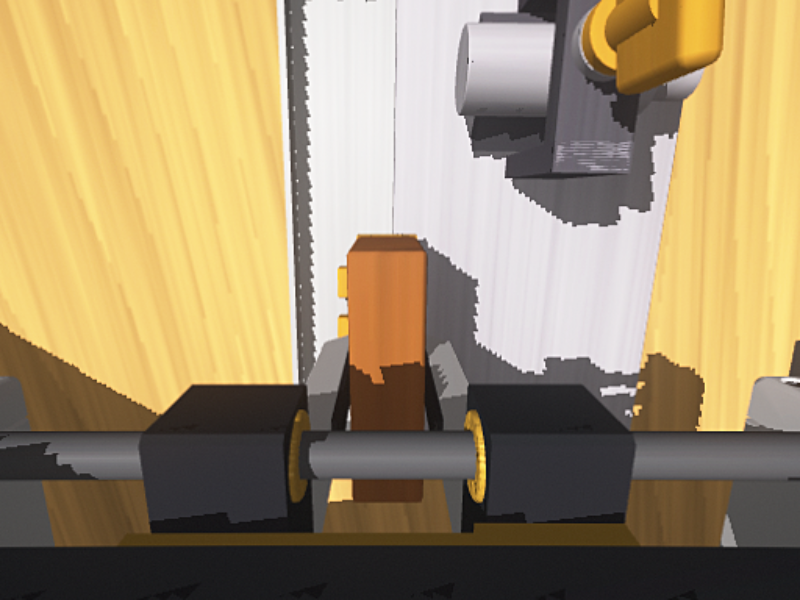

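Two chips show at the scraper's front face, (342,282) and (343,326), over the gutter. I'll lift and check from above.

To row units: -0.04 m is -4, 0.035 m is 3.5.

Request:
nudge_tcp([
  {"finger_gap":0.02,"z":-3},
  {"finger_gap":0.02,"z":-4},
  {"finger_gap":0.02,"z":-4},
  {"finger_gap":0.02,"z":-3},
  {"finger_gap":0.02,"x":-2,"y":3.5,"z":-1.5},
  {"finger_gap":0.02,"x":-2,"y":3.5},
  {"finger_gap":0.02},
  {"finger_gap":0.02},
  {"finger_gap":0.02},
])

```text
time: 10.98
tool_pos: [0.5517, -0.0505, 0.2134]
ee_rot: [-3.139, -0.0, 1.431]
wrist_force: [0.1, 0.8, -2.5]
width: 0.0277
finger_force: 30.0
```

```bash
python3 - <<'E'
from h import *
np.set_printoptions(precision=4,suppress=True)
o=np.array([.5637,.0355]);a=-.139;R=np.array([[np.cos(a),-np.sin(a)],[np.sin(a),np.cos(a)]])
for n in("wrist","top","scene"):
    s=robot.snapshot(n);hsv=cv2.cvtColor(s["color"],cv2.COLOR_BGR2HSV);cv2.imwrite(f"pics/{n}5.png",s["color"])
    m=cv2.inRange(hsv,(15,150,90),(27,255,255))
    for c in cv2.findContours(m,0,2)[0]:
        if cv2.contourArea(c)>=2:
            p=c.reshape(-1,2).mean(0);L=(ray(s,[p],.012)[0,:2]-o)@R;H=(ray(s,[p],.034)[0,:2]-o)@R
            if abs(L).max()<.14:print(n,p,cv2.contourArea(c),"gutter",L,"plate",H)
E
```

```text
wrist [336.72 198.24] 7.0 gutter [ 0.1249 -0.1215] plate [ 0.1177 -0.1156]
wrist [180.    169.375] 77.5 gutter [-0.0926 -0.0806] plate [-0.0872 -0.077 ]
wrist [182.25  151.625] 75.5 gutter [-0.0882 -0.0564] plate [-0.083  -0.0543]
wrist [181.4 127.3] 80.0 gutter [-0.0875 -0.0244] plate [-0.0824 -0.0241]
wrist [301.6  72.8] 2.5 gutter [0.0683 0.0424] plate [0.0644 0.0388]
wrist [303.5     45.8333] 3.0 gutter [0.0692 0.0734] plate [0.0652 0.068 ]
wrist [248.2692  27.8269] 716.5 gutter [0.0009 0.0935] plate [0.0009 0.087 ]
top [232.6667 183.0833] 6.0 gutter [0.0097 0.0732] plate [0.0079 0.0717]
```

All three chips lie in the gutter, at fixture x ≈ -0.09, and the plate is clear. I'll carry the scraper back to its place.

Request:
nudge_tcp([
  {"finger_gap":0.02,"x":3.53,"y":-1.62},
  {"finger_gap":0.02,"x":3.53,"y":-1.62},
  {"finger_gap":0.02,"x":3.53,"y":-1.62},
  {"finger_gap":0.02,"x":3.53,"y":-1.62},
  {"finger_gap":0.02,"x":3.53,"y":-1.62},
  {"finger_gap":0.02,"x":3.53,"y":-1.62},
  {"finger_gap":0.02,"x":3.53,"y":-1.62},
  {"finger_gap":0.02,"x":3.53,"y":-1.62},
  {"finger_gap":0.02,"x":3.53,"y":-1.62},
  {"finger_gap":0.02,"x":3.53,"y":-1.62},
  {"finger_gap":0.02,"z":3},
  {"finger_gap":0.02,"z":4},
  {"finger_gap":0.02,"z":4},
  {"finger_gap":0.02,"z":3},
  {"finger_gap":0.02,"z":2},
  {"finger_gap":0.02},
  {"finger_gap":0.02},
  {"finger_gap":0.02},
  {"finger_gap":0.02},
])

```text
time: 12.72
tool_pos: [0.442, 0.3226, 0.0575]
ee_rot: [3.137, -0.003, 1.432]
wrist_force: [0.4, 0.3, -2.2]
width: 0.0277
finger_force: 30.0
```

To row units: 0.01 m is 1, 0.008 m is 0.8.

Request:
nudge_tcp([
  {"finger_gap":0.02,"z":1},
  {"finger_gap":0.02,"z":0.8},
  {"finger_gap":0.02},
  {"finger_gap":0.02},
  {"finger_gap":0.02,"z":0.2},
  {"finger_gap":0.02,"z":0.2},
  {"finger_gap":0.02},
  {"finger_gap":0.02},
  {"finger_gap":0.02},
])

```text
time: 13.47
tool_pos: [0.4408, 0.3218, 0.0338]
ee_rot: [3.141, -0.001, 1.432]
wrist_force: [-2.3, -1.1, 5.3]
width: 0.0277
finger_force: 30.0
```

Request:
nudge_tcp([
  {"finger_gap":0.08},
  {"finger_gap":0.08},
  {"finger_gap":0.08},
  {"finger_gap":0.08},
  {"finger_gap":0.08},
  {"finger_gap":0.08},
  {"finger_gap":0.08},
  {"finger_gap":0.08},
  {"finger_gap":0.08,"z":-2},
  {"finger_gap":0.08,"z":-4},
  {"finger_gap":0.08,"z":-4},
  {"finger_gap":0.08,"z":-4},
  {"finger_gap":0.08,"z":-4},
  {"finger_gap":0.08,"x":-3,"z":-2},
  {"finger_gap":0.08,"x":-4},
  {"finger_gap":0.08,"x":-4},
  {"finger_gap":0.08,"x":-4},
  {"finger_gap":0.05},
  {"finger_gap":0.05},
  {"finger_gap":0.05},
])

```text
time: 15.13
tool_pos: [0.4198, 0.1733, 0.2326]
ee_rot: [3.141, -0.001, 1.431]
wrist_force: [-0.9, 0.0, -0.3]
width: 0.0634
finger_force: 0.0
```

```bash
python3 - <<'E'
from h import *
s=robot.snapshot("wrist");np.save("pics/w6.npy",s,allow_pickle=True);cv2.imwrite("pics/w6.png",cv2.resize(s["color"],(800,600)));print(robot.get_obs()["joint_positions"])
E
```

```text
[ 2.67239077e-01 -1.31592821e-01  1.53227630e+00  5.44827280e-04
  1.74077479e+00  4.05560802e-01]
```

View pics/w6.png

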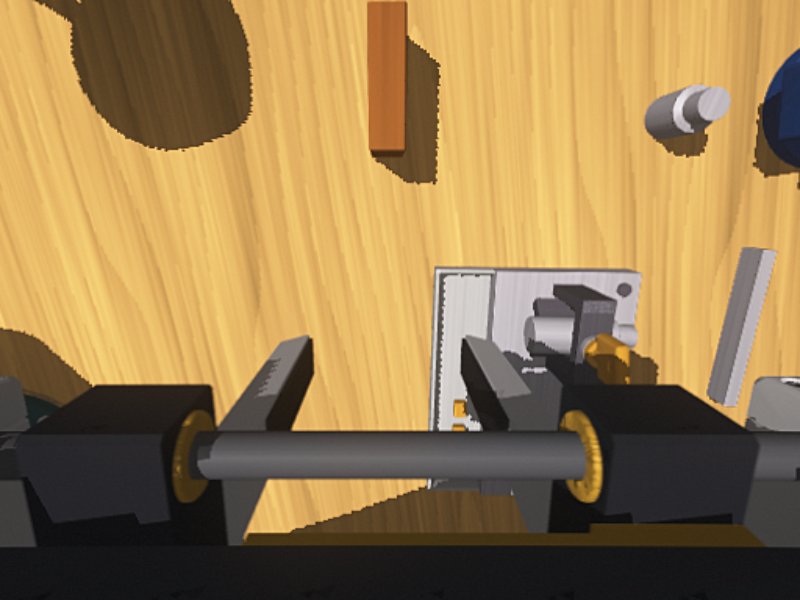

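The scraper stands upright at (388,75), and the wing (607,355) is half hidden by a finger. I'll measure the wing's angle from the earlier clear view (w3, same camera orientation).

```bash
python3 - <<'E'
from h import *
np.set_printoptions(precision=4,suppress=True)
s=np.load("pics/w6.npy",allow_pickle=True).item()
E=np.array(s["extrinsics"]).copy();R=E[:3,:3]
o=np.array([.5637,.0355]);a=-.139;F=np.array([[np.cos(a),-np.sin(a)],[np.sin(a),np.cos(a)]])
for f,T in(("w3",[.6036,-.0175,.2280]),("wrist5",[.5517,-.0505,.2134])):
    im=cv2.imread(f"pics/{f}.png")
    if im.shape[0]==600: im=cv2.resize(im,(512,384),interpolation=cv2.INTER_AREA)
    E2=E.copy();E2[:3,3]=E[:3,3]-R@(np.array(T)-np.array([.4198,.1733,.2326]));v=dict(s,extrinsics=E2)
    hsv=cv2.cvtColor(im,cv2.COLOR_BGR2HSV);m=cv2.inRange(hsv,(15,150,90),(27,255,255));m[180:]=0;m[:,290:]=0;m[:,:185]=0
    c=max(cv2.findContours(m,0,2)[0],key=cv2.contourArea);p=c.reshape(-1,2)
    x0,y0,w,h=cv2.boundingRect(c);print(f,x0,y0,w,h)
    P=ray(v,p,.131)[:,:2].astype(np.float32);r=cv2.minAreaRect(P*1000);print(r,np.round(cv2.boxPoints(r)/1000,4).tolist())
    cv2.imwrite(f"pics/{f}c.png",cv2.resize(im[max(0,y0-12):y0+h+12,x0-20:x0+w+20],None,fx=6,fy=6,interpolation=cv2.INTER_NEAREST))
    print([(i,ray(v,[i],.131)[0,:2]) for i in [tuple(x) for x in cv2.approxPolyDP(c,1.5,True)[:,0].tolist()]])
a=cv2.imread("pics/w3c.png");b=cv2.imread("pics/wrist5c.png");H=min(600,max(a.shape[0],b.shape[0]))
pad=lambda i:cv2.copyMakeBorder(i[:600,:400],0,max(0,600-i.shape[0]),0,0,0)
cv2.imwrite("pics/wing.png",np.hstack([pad(a),pad(b)]))
E
```

```text
w3 191 52 23 42
((578.7432861328125, 99.8209457397461), (35.32692337036133, 18.741695404052734), 85.6997299194336) [[0.5680999755859375, 0.08290000259876251], [0.5867999792098999, 0.08150000125169754], [0.5893999934196472, 0.11670000106096268], [0.5706999897956848, 0.11810000240802765]]
[((193, 52), array([0.5734, 0.1179])), ((191, 54), array([0.5713, 0.1166])), ((193, 80), array([0.569 , 0.0947])), ((197, 92), array([0.5707, 0.0839])), ((202, 93), array([0.5752, 0.0824])), ((205, 90), array([0.5784, 0.0846])), ((204, 79), array([0.5792, 0.0941])), ((208, 81), array([0.5825, 0.0919])), ((207, 87), array([0.5807, 0.0869])), ((209, 87), array([0.5825, 0.0867])), ((213, 81), array([0.5871, 0.0913])), ((211, 71), array([0.5867, 0.1   ])), ((204, 67), array([0.581 , 0.1042])), ((199, 53), array([0.5786, 0.1164]))]
wrist5 237 0 23 51
((572.94580078125, 94.86312866210938), (37.39617919921875, 18.5430850982666), 81.9872055053711) [[0.5612000226974487, 0.07760000228881836], [0.5795000195503235, 0.07509999722242355], [0.5846999883651733, 0.11209999769926071], [0.5663999915122986, 0.11469999700784683]]
[((240, 0), array([0.569 , 0.1143])), ((242, 17), array([0.5689, 0.1018])), ((237, 27), array([0.5637, 0.095 ])), ((237, 34), array([0.5629, 0.0898])), ((249, 50), array([0.5712, 0.0762])), ((254, 48), array([0.5756, 0.0772])), ((259, 34), array([0.5812, 0.0872])), ((259, 27), array([0.5819, 0.0925])), ((252, 13), array([0.5775, 0.1036])), ((251, 0), array([0.578, 0.113]))]
```

View pics/wing.png

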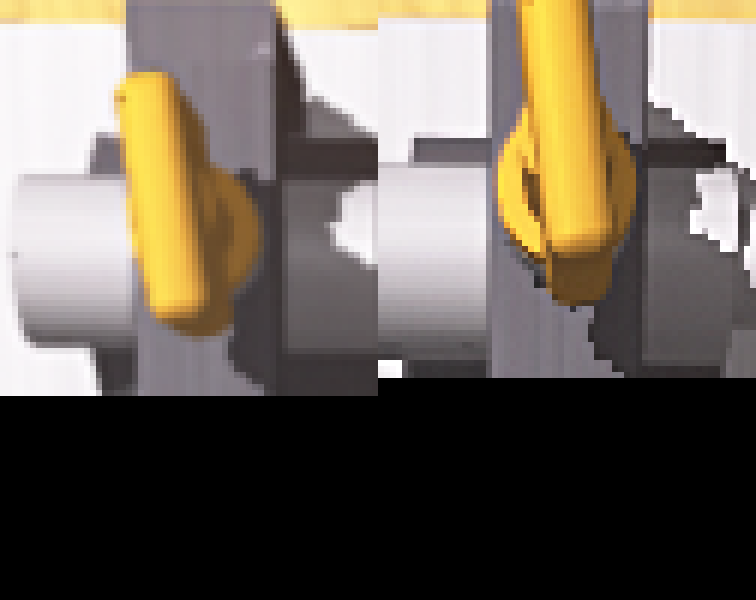

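The top-face corners give a wing centre of (0.574, 0.100) in both views, matching the predicted axis. The wing's long axis lies along world y to within about 2°, so I'll pinch at yaw 1.571.

To row units: 0.0325 m is 3.25, -0.0102 m is -1.02, -0.07 rad is -0.35.

Request:
nudge_tcp([
  {"finger_gap":0.05,"x":-1.02,"y":3.25},
  {"finger_gap":0.05,"x":-1.02,"y":3.25},
  {"finger_gap":0.05,"x":-1.02,"y":3.25},
  {"finger_gap":0.05,"x":-1.02,"y":3.25},
  {"finger_gap":0.05,"x":-1.02,"y":3.25},
  {"finger_gap":0.05,"z":3,"spin":-0.35},
  {"finger_gap":0.05,"z":3,"spin":-0.35},
  {"finger_gap":0.05},
  {"finger_gap":0.05},
  {"finger_gap":0.05},
  {"finger_gap":0.05},
])

```text
time: 16.1
tool_pos: [0.5747, 0.101, 0.1752]
ee_rot: [3.137, -0.0, 1.572]
wrist_force: [0.0, -0.0, 0.1]
width: 0.0504
finger_force: 0.0
```

To row units: 0.03 m is 3, 0.025 m is 2.5.

Request:
nudge_tcp([
  {"finger_gap":0.05,"x":-0.1,"y":-0.07,"z":3},
  {"finger_gap":0.05,"z":2.5},
  {"finger_gap":0.05,"z":1.2},
  {"finger_gap":0.05},
  {"finger_gap":0.05},
  {"finger_gap":0.05},
  {"finger_gap":0.05},
])

```text
time: 16.68
tool_pos: [0.5743, 0.0991, 0.108]
ee_rot: [3.137, -0.0, 1.572]
wrist_force: [0.2, -0.6, -0.2]
width: 0.05
finger_force: 0.0
```

Request:
nudge_tcp([
  {"finger_gap":0.005,"z":0.1},
  {"finger_gap":0.005},
  {"finger_gap":0.005},
  {"finger_gap":0.005},
  {"finger_gap":0.005},
  {"finger_gap":0.005},
  {"finger_gap":0.005},
  {"finger_gap":0.005},
  {"finger_gap":0.005},
  {"finger_gap":0.005},
  {"finger_gap":0.005},
])

```text
time: 17.6
tool_pos: [0.5733, 0.099, 0.1045]
ee_rot: [3.141, 0.0, 1.572]
wrist_force: [2.3, 0.5, -1.7]
width: 0.0099
finger_force: 30.0
```

```bash
python3 -c "
from h import *
o=robot.get_obs();print(o['wrist_force'],o['wrist_torque'],o['ee_rot'],o['joint_positions'][5],o['width'],o['finger_force'])"
```

```text
[ 2.27380558  0.52080338 -1.73922785] [-0.01528017 -0.53422893 -0.03632228] [3.14063296e+00 7.51082061e-05 1.57180786e+00] 0.072570091207228 0.009917643308955462 29.99852567911148
```

```bash
cat > r.py <<'E'
from h import *
o=robot.get_obs();print("t",o['time'],"F",o['wrist_force'].round(2),"T",o['wrist_torque'].round(3),"yaw",round(o['ee_rot'][2],4),"q6",round(o['joint_positions'][5],4),"tq6",round(o['joint_torque'][5],3),o['width'])
E
```

Request:
nudge_tcp([
  {"finger_gap":0.005,"spin":0.35},
  {"finger_gap":0.005,"spin":0.35},
  {"finger_gap":0.005,"spin":0.35},
  {"finger_gap":0.005,"spin":0.35},
  {"finger_gap":0.005,"spin":0.35},
])

```text
time: 18.02
tool_pos: [0.5725, 0.0991, 0.1045]
ee_rot: [-3.141, 0.0, 1.219]
wrist_force: [0.4, -0.1, -0.2]
width: 0.0097
finger_force: 30.0
```

```bash
python3 r.py
```

```text
t 18.0167 F [ 0.44 -0.09 -0.17] T [ 0.012 -0.141  0.048] yaw 1.2185 q6 0.426 tq6 -0.634 0.009670209444214855
```

Request:
nudge_tcp([
  {"finger_gap":0.005,"spin":0.3},
  {"finger_gap":0.005,"spin":0.3},
  {"finger_gap":0.005,"spin":0.3},
  {"finger_gap":0.005,"spin":0.3},
  {"finger_gap":0.005},
])

```text
time: 18.43
tool_pos: [0.572, 0.0993, 0.1045]
ee_rot: [-3.14, 0.001, 0.981]
wrist_force: [-1.2, 0.4, 1.2]
width: 0.0097
finger_force: 30.0
```

```bash
python3 r.py
```

```text
t 18.4333 F [-1.24  0.4   1.2 ] T [ 0.121  0.11  -0.056] yaw 0.981 q6 0.6637 tq6 0.369 0.009708759707092118
```

Request:
nudge_tcp([
  {"finger_gap":0.005,"spin":0.2},
  {"finger_gap":0.005,"spin":0.2},
  {"finger_gap":0.005,"spin":0.2},
  {"finger_gap":0.005},
], quiet=true)

```text
ok
```

```bash
python3 r.py
```

```text
t 18.7667 F [-2.28  0.56  0.98] T [0.237 0.423 0.051] yaw 0.8628 q6 0.7819 tq6 0.229 0.009823433851849542
```

To row units: 0.04 rad is 0.2.

Request:
nudge_tcp([
  {"finger_gap":0.005,"spin":0.2},
  {"finger_gap":0.005,"spin":0.2},
  {"finger_gap":0.005,"spin":0.2},
  {"finger_gap":0.005},
], quiet=true)

```text
ok
```

```bash
python3 r.py
```

```text
t 19.1 F [-5.02  2.49  2.59] T [ 0.434  0.653 -0.033] yaw 0.7435 q6 0.9014 tq6 0.232 0.010156578111940146
```

To row units: 0.04 rad is 0.2.

Request:
nudge_tcp([
  {"finger_gap":0.005,"spin":0.2},
  {"finger_gap":0.005,"spin":0.2},
  {"finger_gap":0.005,"spin":0.2},
  {"finger_gap":0.005},
], quiet=true)

```text
ok
```

```bash
python3 r.py
```

```text
t 19.4333 F [-3.95  2.6   2.62] T [ 0.511  0.72  -0.018] yaw 0.6237 q6 1.0213 tq6 0.206 0.009738503667778833
```

Request:
nudge_tcp([
  {"finger_gap":0.005,"spin":0.2},
  {"finger_gap":0.005,"spin":0.2},
  {"finger_gap":0.005},
], quiet=true)

```text
ok
```

```bash
python3 r.py
```

```text
t 19.6833 F [-3.6   3.48  2.19] T [ 0.58   0.774 -0.031] yaw 0.5438 q6 1.1013 tq6 0.206 0.009750989718269489
```

To row units: 0.04 rad is 0.2.

Request:
nudge_tcp([
  {"finger_gap":0.005,"spin":0.2},
  {"finger_gap":0.005,"spin":0.2},
  {"finger_gap":0.005},
], quiet=true)

```text
ok
```

```bash
python3 r.py
```

```text
t 19.9333 F [-4.1   3.83  2.27] T [ 0.548  0.837 -0.027] yaw 0.4639 q6 1.1813 tq6 0.206 0.009559433483778017
```

To row units: 0.04 rad is 0.2.

Request:
nudge_tcp([
  {"finger_gap":0.005,"spin":0.2},
  {"finger_gap":0.005,"spin":0.2},
  {"finger_gap":0.005},
], quiet=true)

```text
ok
```

```bash
python3 r.py
```

```text
t 20.1833 F [-5.54  3.58  2.2 ] T [ 0.698  0.905 -0.016] yaw 0.384 q6 1.2613 tq6 0.207 0.0094213978517548
```

To row units: 0.04 rad is 0.2.

Request:
nudge_tcp([
  {"finger_gap":0.005,"spin":0.2},
  {"finger_gap":0.005,"spin":0.2},
  {"finger_gap":0.005},
], quiet=true)

```text
ok
```

```bash
python3 r.py
```

```text
t 20.4333 F [-4.95  4.91  2.4 ] T [ 0.718  0.81  -0.086] yaw 0.304 q6 1.3413 tq6 0.207 0.009918996046279126
```

Request:
nudge_tcp([
  {"finger_gap":0.005,"spin":0.2},
  {"finger_gap":0.005,"spin":0.2},
  {"finger_gap":0.005},
], quiet=true)

```text
ok
```

```bash
python3 r.py
```

```text
t 20.6833 F [-4.77  4.    2.85] T [ 0.754  0.881 -0.046] yaw 0.2241 q6 1.4212 tq6 0.207 0.009755428542719097
```

To row units: 0.04 rad is 0.2.

Request:
nudge_tcp([
  {"finger_gap":0.005,"spin":0.2},
  {"finger_gap":0.005,"spin":0.2},
  {"finger_gap":0.005},
], quiet=true)

```text
ok
```

```bash
python3 r.py
```

```text
t 20.9333 F [-5.19  4.62  2.38] T [0.851 0.836 0.001] yaw 0.1442 q6 1.5013 tq6 0.207 0.009778789332356253
```

Request:
nudge_tcp([
  {"finger_gap":0.005,"spin":0.2},
  {"finger_gap":0.005,"spin":0.2},
  {"finger_gap":0.005},
], quiet=true)

```text
ok
```

```bash
python3 r.py
```

```text
t 21.1833 F [-5.85  4.96  1.74] T [ 0.966  0.888 -0.082] yaw 0.0644 q6 1.5812 tq6 0.207 0.009991527649276619
```

Request:
nudge_tcp([
  {"finger_gap":0.005,"spin":0.2},
  {"finger_gap":0.005,"spin":0.2},
  {"finger_gap":0.005},
], quiet=true)

```text
ok
```

```bash
python3 r.py
```

```text
t 21.4333 F [-5.8   5.31  2.39] T [0.995 0.927 0.016] yaw -0.0156 q6 1.6613 tq6 0.207 0.00962784563842574
```

To row units: 0.04 rad is 0.2.

Request:
nudge_tcp([
  {"finger_gap":0.005,"spin":0.2},
  {"finger_gap":0.005,"spin":0.2},
  {"finger_gap":0.005},
], quiet=true)

```text
ok
```

```bash
python3 r.py
```

```text
t 21.6833 F [-4.86  6.16  2.17] T [1.091 0.844 0.019] yaw -0.0955 q6 1.7412 tq6 0.207 0.009819058882387665
```

Careful with the scale: shifts go in cm and turns go in units of 0.2 rad. That gives: 0.04 rad is 0.2.

Request:
nudge_tcp([
  {"finger_gap":0.005,"spin":0.2},
  {"finger_gap":0.005,"spin":0.2},
  {"finger_gap":0.005},
], quiet=true)

```text
ok
```

```bash
python3 r.py
```

```text
t 21.9333 F [-4.84  5.83  2.52] T [1.093 0.861 0.412] yaw -0.1742 q6 1.8202 tq6 0.688 0.010066642295367472
```

To row units: 0.04 rad is 0.2.

Request:
nudge_tcp([
  {"finger_gap":0.005,"spin":0.2},
  {"finger_gap":0.005,"spin":0.2},
  {"finger_gap":0.005},
], quiet=true)

```text
ok
```

```bash
python3 r.py
```

```text
t 22.1833 F [-4.01  6.09  2.88] T [1.142 0.746 0.653] yaw -0.2536 q6 1.8996 tq6 0.865 0.010518835817452062
```

Torque and q6 load rose after yaw -0.10, so the screw has seated. I'll unload in small steps to find the seat angle.

Request:
nudge_tcp([
  {"finger_gap":0.005,"spin":-0.2},
  {"finger_gap":0.005,"spin":-0.2},
  {"finger_gap":0.005},
  {"finger_gap":0.005},
], quiet=true)

```text
ok
```

```bash
python3 r.py
```

```text
t 22.5167 F [-3.77  5.43  2.2 ] T [1.093 0.739 0.238] yaw -0.1733 q6 1.8192 tq6 0.225 0.009854922305945986
```

To row units: -0.02 rad is -0.1.

Request:
nudge_tcp([
  {"finger_gap":0.005,"spin":-0.1},
  {"finger_gap":0.005},
  {"finger_gap":0.005},
], quiet=true)

```text
ok
```

```bash
python3 r.py
```

```text
t 22.7667 F [-4.76  6.24  2.22] T [1.14  0.742 0.046] yaw -0.154 q6 1.7998 tq6 0.035 0.009909670512954435
```

To row units: -0.02 rad is -0.1.

Request:
nudge_tcp([
  {"finger_gap":0.005,"spin":-0.1},
  {"finger_gap":0.005},
  {"finger_gap":0.005},
], quiet=true)

```text
ok
```

```bash
python3 r.py
```

```text
t 23.0167 F [-4.57  6.57  1.82] T [1.15  0.723 0.016] yaw -0.1341 q6 1.7798 tq6 0.025 0.00977303344445149
```

Request:
nudge_tcp([
  {"finger_gap":0.005,"spin":-0.1},
  {"finger_gap":0.005},
  {"finger_gap":0.005},
], quiet=true)

```text
ok
```

```bash
python3 r.py
```

```text
t 23.2667 F [-3.78  5.57  2.34] T [1.096 0.778 0.02 ] yaw -0.114 q6 1.7598 tq6 0.025 0.009700362587466722
```

To row units: -0.07 rad is -0.35.

Request:
nudge_tcp([
  {"finger_gap":0.005,"spin":-0.35},
  {"finger_gap":0.005,"spin":-0.35},
  {"finger_gap":0.005,"spin":-0.35},
  {"finger_gap":0.005,"spin":-0.35},
  {"finger_gap":0.005,"spin":-0.35},
  {"finger_gap":0.005,"spin":-0.35},
  {"finger_gap":0.005,"spin":-0.35},
  {"finger_gap":0.005,"spin":-0.35},
  {"finger_gap":0.005,"spin":-0.35},
  {"finger_gap":0.005,"spin":-0.35},
  {"finger_gap":0.005,"spin":-0.35},
  {"finger_gap":0.005,"spin":-0.35},
  {"finger_gap":0.005,"spin":-0.35},
  {"finger_gap":0.005,"spin":-0.35},
  {"finger_gap":0.005,"spin":-0.35},
  {"finger_gap":0.005,"spin":-0.35},
  {"finger_gap":0.005,"spin":-0.35},
  {"finger_gap":0.005,"spin":-0.35},
  {"finger_gap":0.005},
])

```text
time: 24.85
tool_pos: [0.5724, 0.0994, 0.1045]
ee_rot: [-3.141, -0.0, 1.145]
wrist_force: [-1.8, 0.8, 1.1]
width: 0.0101
finger_force: 29.9
```

```bash
python3 r.py
```

```text
t 24.85 F [-1.81  0.84  1.1 ] T [0.393 0.241 0.042] yaw 1.1455 q6 0.4992 tq6 -0.436 0.01008377524206557
```

Request:
nudge_tcp([
  {"finger_gap":0.005,"spin":-0.35},
  {"finger_gap":0.005,"spin":-0.35},
  {"finger_gap":0.005,"spin":-0.35},
  {"finger_gap":0.005,"spin":-0.325},
  {"finger_gap":0.005},
  {"finger_gap":0.005},
  {"finger_gap":0.005},
  {"finger_gap":0.005},
])

```text
time: 25.52
tool_pos: [0.573, 0.0992, 0.1045]
ee_rot: [3.141, -0.0, 1.416]
wrist_force: [-0.2, 2.7, -0.8]
width: 0.0099
finger_force: 29.9
```

```bash
python3 r.py
python3 - <<'E'
from h import *
a=robot.snapshot("scene");b=robot.snapshot("wrist")
c=cv2.resize(a["color"][90:290,150:400],(400,320),interpolation=cv2.INTER_CUBIC)
cv2.imwrite("pics/fin.png",np.hstack([c,cv2.resize(b["color"],(400,320))]))
E
```

```text
t 25.5167 F [-0.23  2.68 -0.76] T [ 0.422 -0.014  0.045] yaw 1.4159 q6 0.2286 tq6 0.037 0.009873005953107496
```

View pics/fin.png

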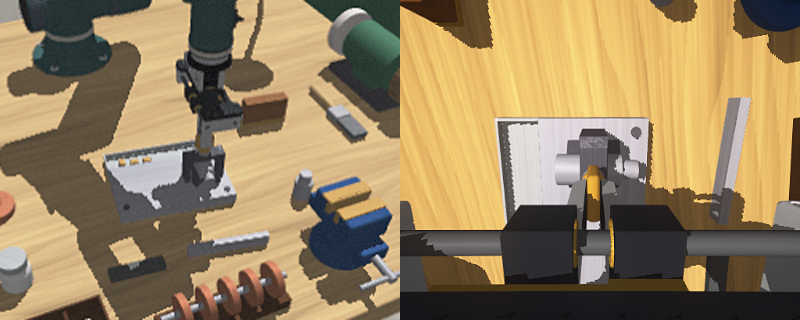

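The three chips lie in the gutter at (122–148,160), the scraper stands upright at (265,107), and the wing is held between the fingers at (593,190). Everything is in place, so I'm handing in.

```bash
python3 -c "
from bench import robot
print(robot.close_job())"
```

```text
the job is handed in; nothing more can be done
None
```

I handed the job in at about 25.6 s. The three chips are in the gutter, the scraper stands upright on the bench, and the thumbscrew was seated, backed off about 1.57 rad (within about 0.05 rad, as the wing slipped slightly in the fingers at the seat), and is still held.

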